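# Free the tool chest's lid and hold it open

### The arm

A 6-joint arm with a two-finger parallel gripper is mounted at the origin on the work surface. World frame = base frame: x ahead of the robot, y to its left, z up, the work surface at z = 0. Lengths are in m, angles in rad, forces in N, time in s.
With the tool pointing down it reaches from about 0.275 to 0.775 m from the base axis. Payload 14.6 kg.
Tool frame: the origin (TCP) lies midway between the tips of the shut fingers; the grasp point (between the pads) lies env.grip_point_offset behind it (env.grip_point_offset is the distance from the TCP to the grasp point, in m); z points along the fingers, y is the line along which they close (so a half turn about z gives the same grasp; the last joint's range is limited). The gripper opens to 85 mm and grips with 20 to 120 N. Pads are 22 mm wide; open, the fingers measure 114 mm over their backs; the gripper's body (76 mm by 85 mm) begins 54 mm behind the grasp point. The pads swing forward as they close: fully open they stand 13 mm farther back than shut.
Start: joints at [-1.362, 0.263, -0.048, 1.259, 0, 1.415], TCP at [0.187, -0.491, 0.231] pointing down, gripper open.
Joint ranges: [-2.65, 2.65], [-0.89, 1.7], [-1.18, 1.37], [-2.13, 2.11], [-1.35, 1.29], [-3.14, 3.14]. Speed limits (rad/s): [1.89, 1.89, 2.57, 2.79, 3.14, 3.14].

### API

Orientations are given as a unit quaternion [w, x, y, z].
In Python, from bench import telemetry, vision, env gives the robot as it stands.
- The arm moves only by the tool drive_tool, never from a script. Its argument "motion" is a list of rows, each a list of 7 numbers: the finger opening in mm, from 0 to 85.4, then the shift along the tool's x, y, z in units of 40 mm (1.0 is 40 mm), then the turn, a rotation vector about the tool's x, y, z in rad. A call has 1 to 20 rows; each row is the pose to reach, as a shift and turn from the pose commanded when the call began, along the tool's axes at that moment; what a row does not reach only later rows make up. A row lasts 1/8 s, in which the tool goes at most 62.5 mm and 10.7 degrees, less where a joint would pass 70% of its speed; a pose out of reach is approached as far as the arm can. A call with a gripper value outside its range is refused whole. The fingers move at their own pace and stop on an object; "force" is the grip in N (left out, the last holds). Time passes only in rows, so rows that repeat a pose let the fingers close. It gives the time, the measured TCP pose, the force, the opening and the grip force at its end, in the units of the state.
- telemetry.get_obs(): the state, without advancing time (a new reading comes with each control period).
- vision.grab_frame(name): name is "scene" or "top"; returns a dict with "color" (400x640x3 uint8, red, green, blue), "fx", "fy", "cx", "cy" (pixels), "R" (3x3) and "t" (3): a world point X has camera coordinates R X + t. Camera axes: x right, y down, z forward; pixel columns grow to the right and rows downward; lengths in m; the calibration is good to about 2 mm. A picture is of the moment at which its call begins. There is no depth.
- env.hand_in(): hands the job in; it is judged then, once.
The state is a dict: "t": time; "joint_positions": joint angles; "qvel": joint speeds; "joint_efforts": joint torques, N m; "tcp_pos": TCP position; "eef_rot": TCP orientation; "wrist_force": force on the tool from outside, world axes, zero at the start; "wrist_torque": the same for the moment, N m; "opening": finger opening in m; "gripper_force": force on a finger pad.
Only numpy, scipy, OpenCV 4.12 (cv2) and the standard library are available. Lean on these libraries where they do the work, as an engineer would, in place of code of your own. Each camera call takes 0.05 s, during which the arm holds its last target. There are 200 camera calls.

### The job

Tug the tool chest's lid up by its bar handle, enough to learn whether the hidden catch holds it, before touching the release slide. Only if it is caught, push the thumb slide on the front ledge fully to the left to free it; then lift the lid by the handle to about 40 degrees and finish there, still holding it open in the gripper (it falls back if let go). Leave the tools and other things around and on the chest as they lie.

Things in the scene. Friction and masses are not known exactly. Their poses are not given: they have to be found in the camera images.
- chest: Fixed wooden tool chest, 260 mm deep (x), 360 mm long (y); origin: centre of its underside on the bench; x points away from the robot to the hinge, y to the left. A ledge 50 mm deep runs along the front (x -130 to -80 mm), its top 132 mm above the bench, level with the shut lid behind it. Inside, unseen, a bolt catches the lid in about half of the starts; nothing outside shows it.
- lid (a joint): Lid angle, rad: 0 shut, growing as the front edge with the handle rises, stop at 1.3. Caught, it gives only about 4 mm at the handle (0.02 rad), then stops dead; free, it goes on up. Lifting at the handle takes about 4 N at first, 6 N at 0.7 rad. Stiff hinge with a return spring: let go, the lid stays ajar at 0.1 rad or less, but from 0.5 rad or more it sinks back. Lid 0.3 kg.
- handle (a point): Middle of the lid's steel bar handle: round bar 10 mm thick, 120 mm long along the chest's y, axis 38 mm above the lid's top, posts at both ends; axes turn with the lid (those of the chest when shut). Shut, it lies at x -55, y 0, z 170 mm in the chest's frame: 180 mm in front of the hinge axis and 50 mm above it.
- hinge (a point): Middle of the lid's hinge axis, which runs along the chest's y: at x 125, y 0, z 120 mm in the chest's frame, with the axes of the chest.
- knob (a point): Centre of the thumb slide's steel knob, 18 x 18 mm and 24 mm high, standing on the ledge; its underside is 1 mm above the ledge's top, its top 25 mm above. It starts at x -107, y 100 mm in the chest's frame; axes of the chest.
- slide (a joint): Travel of the thumb slide, m: 0 as found, growing to the stop at 0.026 as the knob goes to the left (the chest's +y). Takes about 3 to 7 N, stays where it is left. Pushed to the stop it throws the hidden bolt back for good.
- ferrule: small brass ferrule, a stub cone 26 mm across and 26 mm high, standing on the ledge of the chest, at its right (-y) end; origin: centre of its underside; to be left alone
- hammer: hammer lying on the bench beside the chest; wooden handle, steel head, about 260 mm long and 26 mm high; origin: centre of its underside; to be left alone
- screwdriver: screwdriver 200 mm long and 26 mm high lying on the bench between the robot and the chest; origin: centre of its underside; to be left alone
- disc: dark steel disc 100 mm across, 8 mm thick, lying flat left of the chest; origin: centre of its underside; to be left alone
- square: try square lying left of the chest, wooden stock 90 mm long and 16 mm high, steel blade 120 mm; origin: under the middle of the stock; to be left alone
- offcut: cork block 50 x 70 x 30 mm right of the chest; origin: centre of its underside; to be left alone
- glue: white glue bottle, 52 mm across, 120 mm high, standing right of the chest; origin: centre of its underside; to be left alone

How it is judged:
On the way, in this order (a step that is already met when the one before it is completed fails the run):
1. the lid is tugged up through its play (above 0.012 rad) while the slide is still untouched (below 4 mm) (value of joint lid above 0.012 rad and value of joint slide below 0.004 m), for 0.05 s.
2. the lid is lifted above 0.5 rad by the gripper (value of joint lid above 0.5 rad and contact force between the fingers and lid above 1 N), for 0.2 s.
At the end, for the whole second after the job is handed in: the lid stands still (under 0.05 rad/s) at 0.55 to 0.87 rad (31 to 50 degrees), the fingers press on it with more than 1 N, and none of the loose things carries it (value of joint lid between 0.55 and 0.87 rad and velocity of joint lid between -0.05 and 0.05 rad/s and contact force between the fingers and lid above 1 N and contact force between each of ferrule, hammer, screwdriver, disc, square, offcut, glue and lid below 0.3 N); the arm keeps its last pose, push and grip.
It fails at once if the slide was pushed home although the lid was not caught (the hidden bolt was already drawn back: slide past 20 mm while the bolt has moved less than 8 mm) (value of joint slide above 0.02 m and distance of bolt_c0 from where it was at the start of the episode below 0.008 m).
It fails at once if a bystander was moved more than 30 mm (distance of any of ferrule, hammer, screwdriver, disc, square, offcut, glue from where it was at the start of the episode above 0.03 m).
It also fails if it takes over 51 s, if anything falls off the work surface, if the arm or the gripper's body presses on something with over 40 N, if the wrist force passes 120 N, or if a joint passes its speed limit or range.

## Working session

There is one attempt and no reset: what is moved stays moved. The work goes in short steps, Python scripts to look and compute and a tool call to move; the robot and the scene stay as the last step left them, time stands still between calls to the robot, and variables do not carry over. Pictures are saved under pics/ and viewed, at most 10 in all, crops included, and the job is handed in when it is done.

Besides the shell and the picture viewer there is one more tool, called after "Call:" as name(argument=value, ...), one argument or row to a line, values as JSON. drive_tool: Moves the arm, as the interface text tells. Its arguments: {"type":"object","properties":{"motion":{"type":"array","items":{"type":"array","items":{"type":"number"}}},"force":{"type":"number"}},"required":["motion"]}

```bash
mkdir -p pics; ls; python3 - <<'E'
from bench import telemetry, vision, env
import cv2, pickle
o=telemetry.get_obs(); print(o['t'],o['tcp_pos'],o['eef_rot'],o['opening'],env.grip_point_offset)
for n in('scene','top'):
    f=vision.grab_frame(n); pickle.dump(f,open(n+'.pkl','wb')); cv2.imwrite(f'pics/{n}0.png',f['color'][:,:,::-1]); print(n,f['fx'],f['fy'],f['cx'],f['cy'],f['R'],f['t'])
E
```

```text
pics
0.0 [ 0.186759   -0.49037044  0.23081611] [-5.33270893e-04  9.83503843e-01  1.80886447e-01 -3.94546751e-06] 0.08544082452064568 0.0187
scene 490.6449734823087 490.6449734823087 312.8784558941876 193.86379249171688 [[-0.33358438  0.94264797  0.01167295]
 [ 0.6770792   0.24818389 -0.6927976 ]
 [-0.65596129 -0.22320294 -0.72103761]] [ 0.20654991 -0.28535868  1.6843174 ]
top 431.6582190928027 431.6582190928027 319.02578658262394 204.28383693932616 [[-0.01250487 -0.99990103 -0.00644687]
 [-0.98155212  0.01350505 -0.19071722]
 [ 0.19078541  0.00394304 -0.98162385]] [0.00226476 0.56328797 1.08978406]
```

View pics/scene0.png

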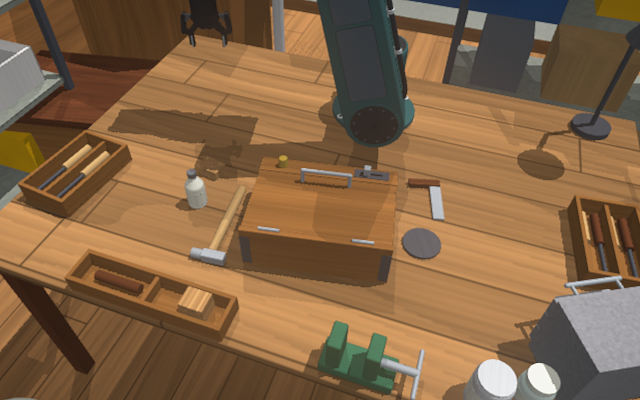

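View pics/top0.png

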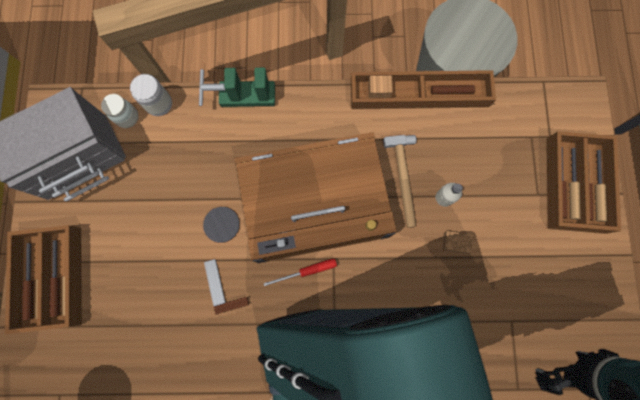

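The scene view shows the handle bar at about (302–350, 172–182). In the top view the handle runs (292,218)–(346,208), the knob is near (281,243) and the ferrule near (371,225). The chest is turned by roughly 10°. I'll enlarge crops of both.

```bash
python3 - <<'E'
import cv2
a=cv2.imread('pics/top0.png')[125:270,225:405]; b=cv2.imread('pics/scene0.png')[145:290,230:410]
cv2.imwrite('pics/crop0.png',cv2.resize(a,None,fx=4,fy=4,interpolation=cv2.INTER_CUBIC))
cv2.imwrite('pics/crop1.png',cv2.resize(b,None,fx=4,fy=4,interpolation=cv2.INTER_CUBIC))
E
```

```text
(no output)
```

View pics/crop0.png

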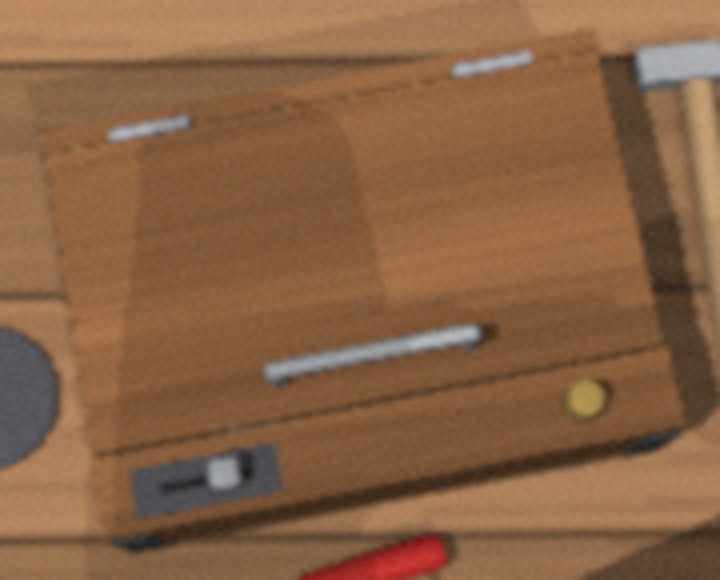

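View pics/crop1.png

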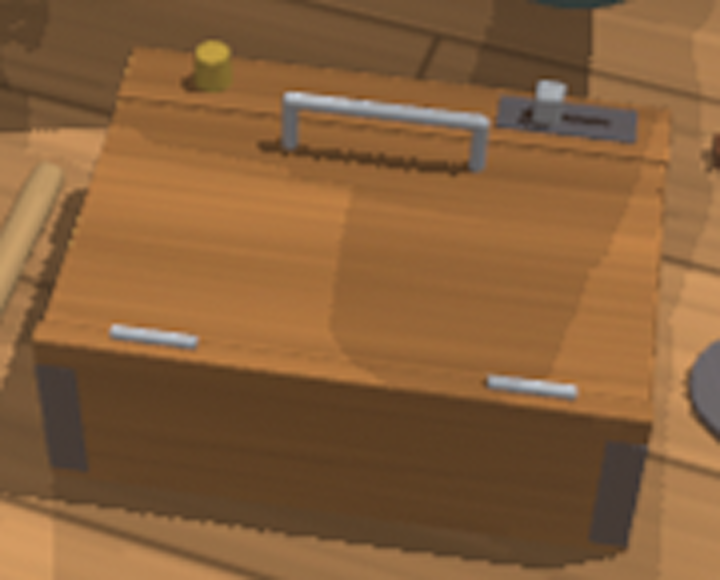

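The crops show the handle axis ends, the ledge and lid corners and the knob clearly. I'll cast these onto their known heights and fit the chest pose.

```bash
cat > h.py <<'E'
import numpy as np, pickle
def cast(f,u,v,z):
    d=f['R'].T@np.array([(u-f['cx'])/f['fx'],(v-f['cy'])/f['fy'],1]); c=-f['R'].T@f['t']
    return (c+d*(z-c[2])/d[2])
def fit(A,B): # 2D rigid
    a,b=A.mean(0),B.mean(0); x,y=A-a,B-b
    th=np.arctan2((x[:,0]*y[:,1]-x[:,1]*y[:,0]).sum(),(x*y).sum())
    R=np.array([[np.cos(th),-np.sin(th)],[np.sin(th),np.cos(th)]])
    return th,R,b-R@a
E
python3 - <<'E'
from h import *
P={'top':((225,125),[(268,371),(478,333),(107,531),(682,425),(42,136),(598,33)]),'scene':((230,145),[(488,121),(285,98),(667,109),(135,50),(650,420),(37,345)])}
M=np.array([(-55,60),(-55,-60),(-130,180),(-130,-180),(130,180),(130,-180)])/1e3
Z=[.170]*2+[.132]*4
allA=[];allB=[]
for n,(o,p) in P.items():
    f=pickle.load(open(n+'.pkl','rb'))
    B=np.array([cast(f,(u+.5)/4-.5+o[0],(v+.5)/4-.5+o[1],z)[:2] for (u,v),z in zip(p,Z)])
    th,R,t=fit(M,B); print(n,th,t,((B-M@R.T-t)*1e3).round(1).tolist()); allA.append(M);allB.append(B)
    print(B[:2].round(4))
    o_=(224,472,.157) if n=='top' else (551,91,.157)
    k=cast(f,(o_[0]+.5)/4-.5+o[0],(o_[1]+.5)/4-.5+o[1],.157)[:2]; print('knob',k,R.T@(k-t))
th,R,t=fit(np.vstack(allA),np.vstack(allB));print('ALL',th,t)
for nm,p in dict(handle=(-55,0),knob=(-107,100),hinge=(125,0),knobR=(-107,70)).items(): print(nm,R@(np.array(p)/1e3)+t)
E
```

```text
top 0.17268831851376434 [0.57486526 0.00658123] [[-0.2, 3.3], [0.3, -3.0], [4.1, -2.2], [1.9, 3.2], [-3.7, -1.6], [-2.4, 0.4]]
[[ 0.5101  0.0596]
 [ 0.5313 -0.065 ]]
knob [0.45205388 0.08654927] [-0.10724372  0.09988146]
scene 0.19046645163482093 [0.57299442 0.0069749 ] [[-3.5, 3.7], [-2.3, -3.9], [2.7, -1.8], [1.7, 3.0], [0.5, -3.5], [0.9, 2.6]]
[[ 0.5041  0.0592]
 [ 0.5281 -0.0663]]
knob [0.45026816 0.08633063] [-0.1054835   0.10115483]
ALL 0.1815978395500493 [0.57393048 0.00677857]
handle [ 0.51983488 -0.00315451]
knob [0.45062982 0.08580986]
hinge [0.69687503 0.02935374]
knobR [0.45604786 0.05630317]
```

```bash
cat >> h.py <<'E'
from scipy.spatial.transform import Rotation as Ro
TH=0.18
def ch(x,y): # chest mm -> world xy, adjustable
    c,s=np.cos(TH),np.sin(TH); return np.array([.5739+(c*x-s*y)/1e3,.0068+(s*x+c*y)/1e3])
def go(o,p,heading=TH+np.pi/2):
    q=o['eef_rot']; R=Ro.from_quat([q[1],q[2],q[3],q[0]]); T=Ro.from_euler('z',heading)*Ro.from_euler('x',np.pi)
    return (R.inv().apply(np.array(p)-o['tcp_pos'])/.04).round(3), (R.inv()*T).as_rotvec().round(3)
E
python3 - <<'E'
from h import *; from bench import telemetry
o=telemetry.get_obs(); print(go(o,[*ch(-55,0),.235]))
E
```

```text
(array([12.117, -8.424, -0.093]), array([-1.000e-03, -1.000e-03, -1.387e+00]))
```

Call:
drive_tool(
  motion=[
    [60, 1.0, -0.7, -0.1, 0, 0, -0.1],
    [60, 2, -1.4, -0.1, 0, 0, -0.2],
    [60, 3, -2.1, -0.1, 0, 0, -0.35],
    [60, 4, -2.8, -0.1, 0, 0, -0.5],
    [60, 5, -3.5, -0.1, 0, 0, -0.65],
    [60, 6, -4.2, -0.1, 0, 0, -0.8],
    [60, 7, -4.9, -0.1, 0, 0, -0.95],
    [60, 8, -5.6, -0.1, 0, 0, -1.1],
    [60, 9, -6.3, -0.1, 0, 0, -1.2],
    [60, 10, -7, -0.1, 0, 0, -1.3],
    [60, 11, -7.7, -0.1, 0, 0, -1.387],
    [60, 12.12, -8.42, -0.1, 0, 0, -1.387],
    [60, 12.12, -8.42, -0.1, 0, 0, -1.387],
    [60, 12.12, -8.42, -0.1, 0, 0, -1.387],
    [60, 12.12, -8.42, -0.1, 0, 0, -1.387],
  ],
)

```text
t: 1.98
tcp_pos: [0.5195, -0.0042, 0.2353]
eef_rot: [-0.0, 0.641, 0.767, -0.0]
wrist_force: [0.0, -1.2, 0.9]
opening: 0.06
gripper_force: 0.0
```

```bash
python3 - <<'E'
from h import *; from bench import telemetry,vision; import cv2
o=telemetry.get_obs(); print(o['t'],o['tcp_pos'],o['wrist_force'],o['opening'],go(o,[*ch(-55,0),.151]))
a=vision.grab_frame('scene')['color'][80:280,200:440,::-1]
cv2.imwrite('pics/a1.png',cv2.resize(a,None,fx=3,fy=3))
E
```

```text
1.975 [ 0.51952438 -0.0042046   0.23534731] [ 0.03541916 -1.21353155  0.90966579] 0.0600077794600178 (array([0.027, 0.012, 2.109]), array([-0.   ,  0.   , -0.001]))
```

View pics/a1.png

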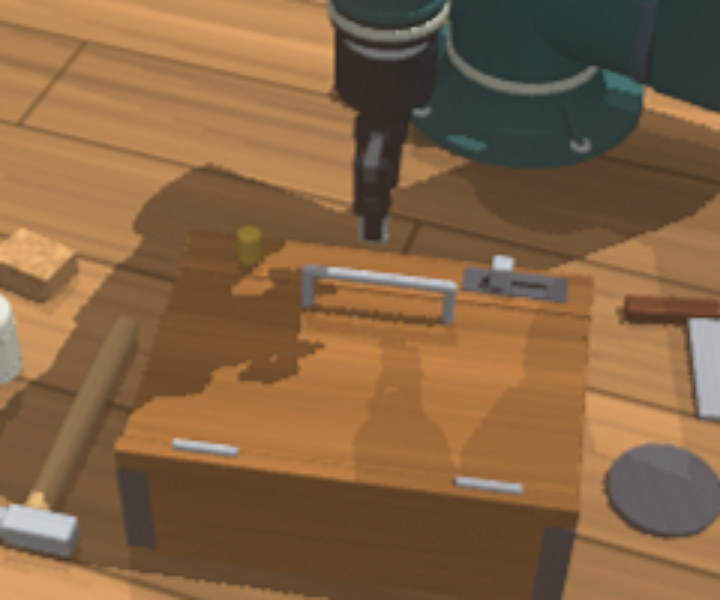

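The fingers (tip at (375,235)) stand over the middle of the bar (302–455, 270–288). I'll go down and close.

Call:
drive_tool(
  motion=[
    [60, 0.03, 0.01, 0.7, 0, 0, 0],
    [60, 0.03, 0.01, 1.4, 0, 0, 0],
    [60, 0.03, 0.01, 1.9, 0, 0, 0],
    [60, 0.03, 0.01, 2.1, 0, 0, 0],
    [60, 0.03, 0.01, 2.1, 0, 0, 0],
    [30, 0.03, 0.01, 2.1, 0, 0, 0],
    [20, 0.03, 0.01, 2.1, 0, 0, 0],
    [5, 0.03, 0.01, 2.1, 0, 0, 0],
    [0, 0.03, 0.01, 2.1, 0, 0, 0],
    [0, 0.03, 0.01, 2.1, 0, 0, 0],
    [0, 0.03, 0.01, 2.1, 0, 0, 0],
    [0, 0.03, 0.01, 2.1, 0, 0, 0],
  ],
  force=40,
)

```text
t: 3.52
tcp_pos: [0.5216, -0.002, 0.1519]
eef_rot: [0.001, 0.641, 0.768, 0.001]
wrist_force: [6.8, 2.3, -0.9]
opening: 0.0085
gripper_force: 39.1
```

Call:
drive_tool(
  motion=[
    [0, 0.03, 0.01, -0.03, 0, 0, 0],
    [0, 0.03, 0.01, -0.06, 0, 0, 0],
    [0, 0.03, 0.01, -0.09, 0, 0, 0],
    [0, 0.03, 0.01, -0.09, 0, 0, 0],
    [0, 0.03, 0.01, -0.09, 0, 0, 0],
  ],
)

```text
t: 4.15
tcp_pos: [0.5225, -0.0017, 0.1555]
eef_rot: [0.002, 0.641, 0.768, 0.001]
wrist_force: [11.2, -5.3, -6.5]
opening: 0.0086
gripper_force: 39.0
```

Call:
drive_tool(
  motion=[
    [0, 0, 0, -0.03, 0, 0, 0],
    [0, 0, 0, -0.06, 0, 0, 0],
    [0, 0, 0, -0.09, 0, 0, 0],
    [0, 0, 0, -0.09, 0, 0, 0],
  ],
)

```text
t: 4.65
tcp_pos: [0.5236, -0.0015, 0.1592]
eef_rot: [0.003, 0.641, 0.768, 0.001]
wrist_force: [18.2, -3.7, -7.8]
opening: 0.0083
gripper_force: 39.0
```

Call:
drive_tool(
  motion=[
    [0, 0, 0.05, 0, 0, 0, 0],
    [0, 0, 0.08, -0.06, 0, 0, 0],
    [0, 0, 0.1, -0.12, 0, 0, 0],
    [0, 0, 0.12, -0.18, 0, 0, 0],
    [0, 0, 0.12, -0.18, 0, 0, 0],
  ],
)

```text
t: 5.28
tcp_pos: [0.5259, -0.001, 0.1659]
eef_rot: [0.001, 0.641, 0.768, -0.0]
wrist_force: [4.6, -6.7, -3.9]
opening: 0.0084
gripper_force: 39.5
```

```bash
python3 - <<'E'
from bench import telemetry,vision; import cv2
o=telemetry.get_obs(); print(o['t'],o['tcp_pos'],o['wrist_force'])
a=vision.grab_frame('scene')['color'][120:270,220:420,::-1]
cv2.imwrite('pics/a2.png',cv2.resize(a,None,fx=4,fy=4))
E
```

```text
5.275 [ 0.52592139 -0.00103118  0.16590456] [ 4.61950209 -6.70208497 -3.89987041]
```

View pics/a2.png

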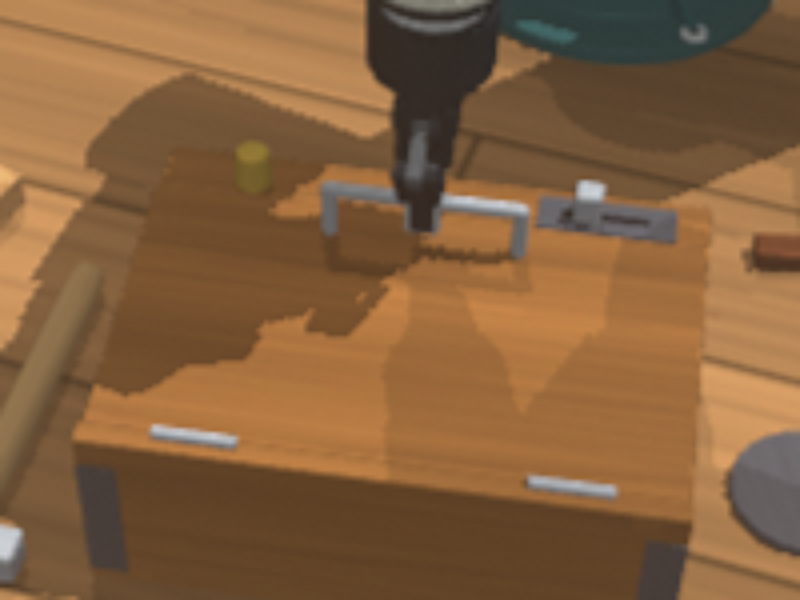

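The bar has risen about 3 px (right post top now near pixel (350,172)) and followed the hand over 14 mm with only about 4 N of lift. So the lid is not caught, and I'm leaving the slide alone. Next I lift along the arc to 0.7 rad.

Call:
drive_tool(
  motion=[
    [0, 0, 0.11, -0.25, 0, 0, 0],
    [0, 0, 0.22, -0.51, 0, 0, 0],
    [0, 0, 0.34, -0.72, 0, 0, 0],
    [0, 0, 0.46, -0.92, 0, 0, 0],
    [0, 0, 0.59, -1.11, 0, 0, 0],
    [0, 0, 0.73, -1.3, 0, 0, 0],
    [0, 0, 0.88, -1.48, 0, 0, 0],
    [0, 0, 1.04, -1.65, 0, 0, 0],
    [0, 0, 1.04, -1.65, 0, 0, 0],
  ],
)

```text
t: 6.45
tcp_pos: [0.5652, 0.0062, 0.2322]
eef_rot: [0.0, 0.641, 0.768, -0.002]
wrist_force: [-8.6, -9.4, 8.7]
opening: 0.0083
gripper_force: 39.8
```

Call:
drive_tool(
  motion=[
    [0, 0, 0.15, -0.18, 0, 0, 0],
    [0, 0, 0.32, -0.35, 0, 0, 0],
    [0, 0, 0.5, -0.5, 0, 0, 0],
    [0, 0, 0.69, -0.63, 0, 0, 0],
    [0, 0, 0.69, -0.63, 0, 0, 0],
    [0, 0, 0.69, -0.63, 0, 0, 0],
    [0, 0, 0.69, -0.63, 0, 0, 0],
    [0, 0, 0.69, -0.63, 0, 0, 0],
  ],
)

```text
t: 7.45
tcp_pos: [0.5927, 0.0112, 0.2575]
eef_rot: [0.001, 0.641, 0.768, -0.001]
wrist_force: [-5.8, -8.6, 6.0]
opening: 0.0084
gripper_force: 39.9
```

```bash
python3 - <<'E'
from bench import telemetry,vision; import cv2
o=telemetry.get_obs(); print(o['t'],o['tcp_pos'],o['wrist_force'],o['gripper_force'],o['qvel'].round(4) if hasattr(o['qvel'],'round') else o['qvel'])
a=vision.grab_frame('scene')['color'][80:280,180:440,::-1]
cv2.imwrite('pics/a3.png',cv2.resize(a,None,fx=3,fy=3))
E
```

```text
7.45 [0.59271502 0.01117402 0.25749778] [-5.82178278 -8.63323768  6.03937199] 39.89711880683899 [ 0.0001  0.0015 -0.0013  0.0003  0.      0.0023]
```

View pics/a3.png

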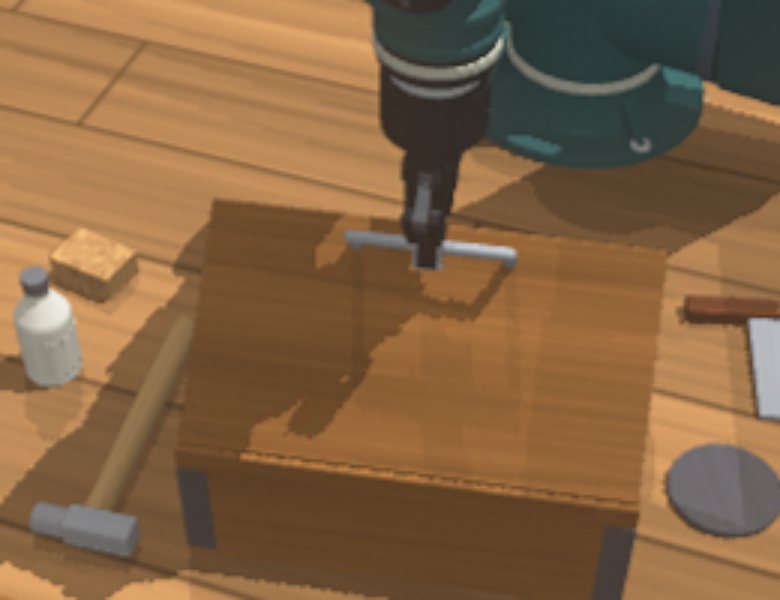

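The lid stands open, gripped at the bar (350–515, 238–258). The hand has risen 106 mm, which puts the lid near 0.7 rad, and everything is still.

```bash
python3 -c "
from bench import env; print(env.hand_in())"
```

```text
the job is handed in; nothing more can be done
None
```

The tug showed the lid was free, so I left the slide alone, lifted the lid to about 40° (about 0.7 rad by the hand's travel) and handed in at about 7.5 s with the gripper still holding it; no verdict came back.

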